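Dry-fit new castings on a gilded frame

TASK

Four ornaments are missing from the near rail of the gilded frame; dry-fit the new plaster castings before gluing. Lay each of the four whole castings, face up and flat, squarely on the dark red bare patch that has its outline, with the leaf's point where the patch's point is, and let go. Leave the broken piece of leaf lying where it is.

Things in the scene. Friction and masses are not known exactly. Their poses are not given: they have to be found in the camera images.
- rosette: Round rosette, 40 mm diameter, with petals. White plaster casting, loose on the bench, flat back down, relief up (+z). Straight-sided solid base 12 mm high, relief up to 8 mm more in the middle. Origin: centre of the outline, on the underside. About 30 g.
- oval: Oval, 66 mm long (own x), 38 mm wide (own y), long boss ringed by beads; straight flanks 28 mm long, half-round ends. White plaster casting, loose on the bench, flat back down, relief up (+z). Straight-sided solid base 12 mm high, relief up to 8 mm more in the middle. Origin: centre of the outline, on the underside. About 45 g.
- square: Square, 52 by 52 mm, sides along own x and y, raised border, four diagonal leaves. White plaster casting, loose on the bench, flat back down, relief up (+z). Straight-sided solid base 12 mm high, relief up to 8 mm more in the middle. Origin: centre of the outline, on the underside. About 45 g.
- leaf: Whole leaf, veined, 60 mm long (own x), 40 mm wide (own y): scalloped flanks 40 mm apart from x -30 to +10 mm, then a right-angled point ending at x +30. White plaster casting, loose on the bench, flat back down, relief up (+z). Straight-sided solid base 12 mm high, relief up to 8 mm more in the middle. Origin: centre of the outline, on the underside. About 45 g.
- broken_leaf: Broken-off root of another leaf, 27 mm long (own x), 40 mm wide, 12 mm high, jagged front; white plaster, loose. Fits no patch; leave it. Origin near its middle, on the underside. It, the four castings and a cork sanding block (60 x 36 x 25 mm) lie in a row in front of the frame, 100 mm or more between centres.
- gap_rosette: Round patch, 40 mm diameter, for the rosette. Dark red bare patch with a thin cream edge, flush (no rim), fixed on the frame's near rail. Origin: outline centre, on the gold frieze's surface, 35 mm above the bench; y along the rail, x across it away from the robot. The four patches lie in a row along the rail, 109 to 141 mm between neighbours, in any sequence.
- gap_oval: Oval patch, 66 mm (x) by 38 mm (y), for the oval. Dark red bare patch with a thin cream edge, flush (no rim), fixed on the frame's near rail. Origin: outline centre, on the gold frieze's surface, 35 mm above the bench; y along the rail, x across it away from the robot. The frieze is flat 42 mm either way across the rail.
- gap_square: Square patch, 52 by 52 mm, sides along x and y, for the square. Dark red bare patch with a thin cream edge, flush (no rim), fixed on the frame's near rail. Origin: outline centre, on the gold frieze's surface, 35 mm above the bench; y along the rail, x across it away from the robot. On the robot's side of the frieze a moulding rises 19 mm above it.
- gap_leaf: Leaf-shaped patch, 60 mm (x) by 40 mm (y), point to +x, for the whole leaf. Dark red bare patch with a thin cream edge, flush (no rim), fixed on the frame's near rail. Origin: outline centre, on the gold frieze's surface, 35 mm above the bench; y along the rail, x across it away from the robot. On the far side of the frieze a bead rises 5 mm.
- leaf_tip (a point): The point of the whole leaf: 30 mm from its origin along its own +x, 6 mm above its underside.
Mind the look-alikes: they are no part of the job. What is shaped like the square but yellow is not meant.

How it is judged:
By the outcome, as a careful person would: the job done as asked, in the order asked, and still so for the second after the job is handed in, with the robot touching nothing.
It also fails if it takes over 96 s, if anything falls off the work surface, if the arm or the gripper's body presses on something with over 40 N, if the wrist force passes 120 N, or if a joint passes its speed limit or range.

ROBOT

A 6-joint arm with a two-finger parallel gripper is mounted at the origin on the work surface. World frame = base frame: x ahead of the robot, y to its left, z up, the work surface at z = 0. Lengths are in m, angles in rad, forces in N, time in s.
With the tool pointing down it reaches from about 0.35 to 0.775 m from the base axis. Payload 5.5 kg.
Tool frame: the origin (TCP) lies at the very end of the fingers, on their centre line; the grasp point (between the pads) lies 19 mm behind it; z points along the fingers, y is the line along which they close (so a half turn about z gives the same grasp; the last joint's range is limited). The gripper opens to 85 mm and grips with 20 to 120 N. Pads are 22 mm wide; open, the fingers measure 114 mm over their backs; the gripper's body (76 mm by 85 mm) begins 54 mm behind the grasp point. The pads swing forward as they close: fully open they stand 13 mm farther back than shut.
Start: joints at [-1.439, 0.313, 0.046, 1.304, 0, 1.431], TCP at [0.154, -0.554, 0.231] pointing down, gripper open.
Joint ranges: [-2.76, 2.76], [-0.86, 1.69], [-1.03, 1.26], [-2.2, 2.34], [-1.47, 1.5], [-3.14, 3.14]. Speed limits (rad/s): [2.57, 2.57, 3.14, 3.14, 3.14, 3.14].

INTERFACE

Orientations are given as a unit quaternion [w, x, y, z].
In Python, from workcell import get_state, read_camera, calibration, hand_in gives the robot as it stands.
- The arm moves only by the tool drive_tool, never from a script. Its argument "deltas" is a list that holds one entry, the list of rows, each a list of 7 numbers: the closure in counts, from 0 (fully open) to 255 (shut), then the shift along the tool's x, y, z in m, then the turn, a rotation vector about the tool's x, y, z in degrees. A call has 1 to 12 rows; each row is the pose to reach, as a shift and turn from the pose commanded when the call began, along the tool's axes at that moment; what a row does not reach only later rows make up. A row lasts 1/8 s, in which the tool goes at most 62.5 mm and 10.7 degrees, less where a joint would pass 70% of its speed; a pose out of reach is approached as far as the arm can. A call with a gripper value outside its range is refused whole. The fingers move at their own pace and stop on an object; "newtons" is the grip in N (left out, the last holds). Time passes only in rows, so rows that repeat a pose let the fingers close. It gives the time, the measured TCP pose, the force, the opening and the grip force at its end, in the units of the state.
- get_state(): the state, without advancing time (a new reading comes with each control period).
- read_camera(name): name is "scene" or "top" or "wrist"; returns (picture, depth): 384x512x3 uint8, red, green, blue; 384x512 float32, m along the optical axis (not along the pixel's ray), 0 where there is no reading.
- calibration(name): a dict with "mtx" (3x3 intrinsics, pixels), "k1" (the pictures are not rectified: a ray, as slopes to the right and down, at radius r is drawn at 1 + k1 r^2 times it, then the intrinsics apply), "world_from_camera" (4x4, takes a point from camera to world coordinates). Camera axes: x right, y up, looking along -z (the intrinsics and any distortion apply to the point x, -y, -z); pixel columns grow to the right and rows downward; lengths in m; the calibration is good to about 2 mm. A picture is of the moment at which its call begins: read the wrist's pose just before it. calibration takes no time and is no camera call; for the wrist camera it gives the pose at the moment of the call.
- hand_in(): hands the job in; it is judged then, once.
The state is a dict: "clock": time; "joint_pos": joint angles; "qvel": joint speeds; "tau": joint torques, N m; "tcp_pos": TCP position; "orientation": TCP orientation; "wrist_force": force on the tool from outside, world axes, zero at the start; "ft_torque": the same for the moment, N m; "finger_gap": finger opening in m; "grip_force": force on a finger pad.
Only numpy, scipy, OpenCV 4.12 (cv2) and the standard library are available. Lean on these libraries where they do the work, as an engineer would, in place of code of your own. Each camera call takes 0.05 s, during which the arm holds its last target. There are 200 camera calls.

## Working session

There is one attempt and no reset: what is moved stays moved. The work goes in short steps, Python scripts to look and compute and a tool call to move; the robot and the scene stay as the last step left them, time stands still between calls to the robot, and variables do not carry over. Pictures are saved under pics/ and viewed, at most 17 in all, crops included, and the job is handed in when it is done.

Besides the shell and the picture viewer there is one more tool, called as a command line: name --argument value ..., lists and objects as JSON in quotes. drive_tool: Moves the arm, as the interface text tells. Its arguments: {"type":"object","properties":{"deltas":{"type":"array","items":{"type":"array","items":{"type":"array","items":{"type":"number"}}}},"newtons":{"type":"number"}},"required":["deltas"]}

```bash
mkdir -p pics; ls; cat > h.py <<'E'
import numpy as np, cv2
from workcell import *
def snap(name,f):
    c=calibration(name); p,d=read_camera(name)
    np.savez('pics/'+f+'.npz',p=p,d=d,m=c['mtx'],k=c['k1'],T=c['world_from_camera'])
    cv2.imwrite('pics/'+f+'.png',p[:,:,::-1]); return c,p,d
def load(f):
    z=np.load('pics/'+f+'.npz'); return z
def ray(z,uv):
    m=z['m'];x=np.array([(uv[0]-m[0,2])/m[0,0],(uv[1]-m[1,2])/m[1,1]]);s=x.copy()
    for _ in range(20): s=x/(1+float(z['k'])*(s@s))
    T=z['T'];return T[:3,3],T[:3,:3]@np.array([s[0],-s[1],-1])
def atz(z,uv,h):
    o,r=ray(z,uv);return o+r*(h-o[2])/r[2]
E
python3 - <<'E'
from h import *
print(get_state())
for n in('top','scene'):
    c,p,d=snap(n,n+'0'); print(c)
a=cv2.imread('pics/top0.png');cv2.imwrite('pics/top0b.png',cv2.resize(a,(800,600),interpolation=cv2.INTER_CUBIC))
E
```

```text
pics
{'clock': 0.0, 'joint_pos': array([-1.43862362e+00,  3.13997376e-01,  4.49782905e-02,  1.30362114e+00,
        3.73914889e-06,  1.43118095e+00]), 'qvel': array([ 8.67363169e-04, -1.36591508e-03, -2.60379544e-04,  1.61720519e-05,
        2.44181630e-04,  1.49581147e-03]), 'tau': array([-3.28114271e-03, -4.80623531e+01,  2.98534906e+01,  1.92985323e-02,
       -2.50090397e-04,  2.91579011e-05]), 'tcp_pos': array([ 0.15427527, -0.55337684,  0.23041033]), 'orientation': array([-9.21933821e-04,  9.90780185e-01,  1.35476105e-01,  5.30042333e-06]), 'wrist_force': array([ 0.10715901, -0.4433693 ,  0.26740925]), 'ft_torque': array([-0.02452675,  0.04479109, -0.02144645]), 'grip_force': 0.0, 'finger_gap': 0.08558761326129645}
{'mtx': array([[455.74690254,   0.        , 253.48595427],
       [  0.        , 455.74690254, 193.01811353],
       [  0.        ,   0.        ,   1.        ]]), 'k1': -0.1382712237857646, 'world_from_camera': array([[-4.35002297e-04,  9.93359630e-01, -1.15049802e-01,
         3.15178091e-01],
       [-9.99881437e-01, -2.20294277e-03, -1.52400410e-02,
         1.09052023e-02],
       [-1.53922896e-02,  1.15029532e-01,  9.93242812e-01,
         1.05744953e+00],
       [ 0.00000000e+00,  0.00000000e+00,  0.00000000e+00,
         1.00000000e+00]])}
{'mtx': array([[411.01905562,   0.        , 259.69573484],
       [  0.        , 411.01905562, 194.1710908 ],
       [  0.        ,   0.        ,   1.        ]]), 'k1': 0.005326659412172686, 'world_from_camera': array([[ 0.13662144, -0.78559227,  0.60347276,  0.9403663 ],
       [ 0.99054758,  0.11586989, -0.07341433, -0.04762807],
       [-0.01225059,  0.60779845,  0.79399683,  0.74486673],
       [ 0.        ,  0.        ,  0.        ,  1.        ]])}
```

View pics/top0b.png

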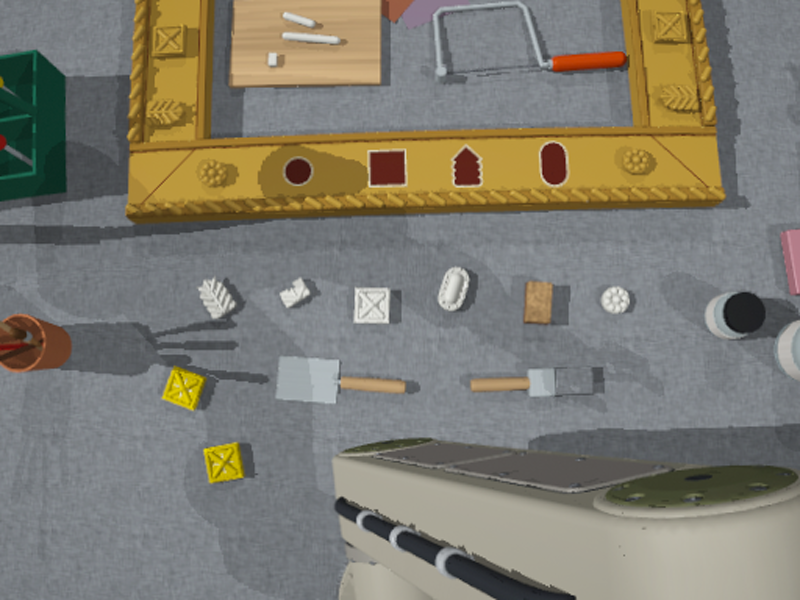

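View pics/scene0.png

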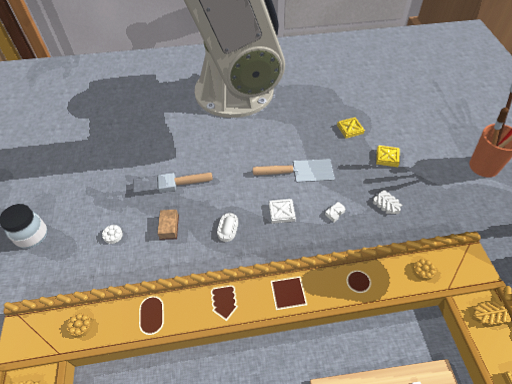

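Top view (800 px picture): the white leaf is at (216,298), the broken root at (295,293), the white square at (372,305), the oval at (454,288), the cork at (538,301) and the rosette at (615,299). The patches are round (298,171), square (387,168), leaf (467,167) and oval (553,164). There are two yellow squares, at (184,388) and (224,462). The square that is meant is the white one at (372,305), because the task asks for white plaster.

```bash
cat >> h.py <<'E'
def blobs(f,kind,h,amin=60):
    z=load(f);p=z['p'];hsv=cv2.cvtColor(p,cv2.COLOR_RGB2HSV).astype(int);H,S,V=hsv[...,0],hsv[...,1],hsv[...,2]
    if kind=='red': m=((H<8)|(H>170))&(S>120)&(V<150)
    else: m=(S<25)&(V>kind)
    m=cv2.morphologyEx(m.astype(np.uint8),cv2.MORPH_CLOSE,np.ones((3,3)))
    cs,_=cv2.findContours(m,cv2.RETR_EXTERNAL,cv2.CHAIN_APPROX_NONE);out=[]
    for c in cs:
        if cv2.contourArea(c)<amin: continue
        w=np.array([atz(z,q,h)[:2] for q in c[:,0].astype(float)],np.float32)
        r=cv2.minAreaRect(w*1000);M=cv2.moments(w*1000)
        out.append((np.round(c[:,0].mean(0)),np.round([M['m10']/M['m00'],M['m01']/M['m00']],1),np.round(r[0],1),np.round(r[1],1),round(r[2],1)))
    return out
E
python3 - <<'E'
from h import *
for k,h in(('red',.035),(175,.012)):
    print(k)
    for b in blobs('top0',k,h): print(*b)
print(calibration('wrist'))
c,p,d=snap('wrist','w0')
E
```

```text
red
[190. 109.] [630.5 173.9] [630.5 174.3] [35.4 35.2] 64.9
[247. 107.] [634.5  40.5] [634.8  40.5] [48.9 48.3] 89.9
[298. 108.] [633.  -77.4] [636.8 -78. ] [34.9 53.3] 89.2
[354. 104.] [ 641.3 -207.9] [ 641.1 -208. ] [33.1 61.3] 87.9
175
[243. 372.] [27.8 51.3] [29.4 51.9] [29.4 50.2] 90.0
[440. 358.] [  50.4 -410.5] [  47.8 -403.4] [186.6 107.9] 87.3
[344. 245.] [ 316.  -178.5] [ 317.1 -181.3] [36.  27.8] 3.5
[206. 244.] [322.1 134.3] [321.1 134.6] [48.4 63. ] 86.1
[504. 220.] [ 368.2 -567.4] [ 371.5 -569.2] [28.7 63. ] 76.1
[455. 201.] [ 414.3 -447.1] [ 416.5 -447.9] [14.9 43.1] 87.1
[237. 195.] [432.   63.9] [431.8  64.9] [50.8 51.2] 89.8
[394. 192.] [ 439.5 -299.2] [ 439.4 -299.2] [36.2 40.9] 13.5
[188. 187.] [450.2 179.6] [451.  180.6] [26.3 39.9] 32.6
[137. 189.] [443.  298.7] [445.6 299.5] [56.8 38.1] 33.7
[290. 184.] [456.1 -56.9] [456.6 -56.6] [36.4 65.2] 75.4
[198.  23.] [859.1 163.3] [859.2 163.5] [88.1 10.5] 83.1
{'mtx': array([[300.04566643,   0.        , 254.21265291],
       [  0.        , 300.04566643, 195.15019385],
       [  0.        ,   0.        ,   1.        ]]), 'k1': -0.012937003002108205, 'world_from_camera': array([[ 0.26913716,  0.91963104,  0.2860838 ,  0.22649909],
       [-0.96309966,  0.25762344,  0.07790516, -0.53318443],
       [-0.00205789, -0.29649438,  0.95503238,  0.37313534],
       [ 0.        ,  0.        ,  0.        ,  1.        ]])}
```

drive_tool --deltas '[[[0,0.344,-0.168,0.09,0,0,-164.4],[0,0.344,-0.168,0.09,0,0,-164.4],[0,0.344,-0.168,0.09,0,0,-164.4],[0,0.344,-0.168,0.09,0,0,-164.4],[0,0.344,-0.168,0.09,0,0,-164.4],[0,0.344,-0.168,0.09,0,0,-164.4],[0,0.344,-0.168,0.09,0,0,-164.4],[0,0.344,-0.168,0.09,0,0,-164.4],[0,0.344,-0.168,0.09,0,0,-164.4],[0,0.344,-0.168,0.09,0,0,-164.4],[0,0.344,-0.168,0.09,0,0,-164.4],[0,0.344,-0.168,0.09,0,0,-164.4]]]'

```text
clock: 1.65
tcp_pos: [0.4405, -0.2995, 0.141]
orientation: [-0.0, 0.302, 0.953, 0.0]
wrist_force: [0.1, -0.0, -0.5]
finger_gap: 0.0857
grip_force: 0.0
```

drive_tool --deltas '[[[0,0,0,0,0,0,-36],[0,0,0,0,0,0,-36],[0,0,0,0,0,0,-36],[0,0,0,0,0,0,-36],[0,0,0,0,0,0,-36]]]'

```text
clock: 2.28
tcp_pos: [0.4404, -0.2996, 0.141]
orientation: [-0.0, -0.004, 1.0, 0.0]
wrist_force: [-0.2, -0.3, 0.1]
finger_gap: 0.0851
grip_force: 0.0
```

```bash
cat >> h.py <<'E'
def yaw():
    q=get_state()['orientation'];return np.degrees(2*np.arctan2(q[2],q[1]))
def toolmove(dx,dy,th):
    t=np.radians(th);return np.round([dx*np.cos(t)+dy*np.sin(t),dx*np.sin(t)-dy*np.cos(t)],1)
E
python3 - <<'E'
from h import *
s=get_state();print(s['tcp_pos'],s['orientation'],yaw(),s['joint_pos'])
snap('wrist','w1')
for b in blobs('w1',175,.012): print(*b)
E
```

```text
[ 0.44044931 -0.29957253  0.14102482] [-2.34073428e-04 -3.86188984e-03  9.99992500e-01  1.74836936e-04] 180.44254109620493 [-7.48000674e-01  2.77185036e-01 -2.29695931e-01  1.06449613e+00
 -6.43363981e-05 -7.55724454e-01]
[497. 206.] [461.9 -63.6] [458.1 -67.7] [61.5 33.9] 14.8
[252. 185.] [ 438.5 -301.2] [ 438.6 -301.8] [39.  38.4] 1.5
[ 79. 143.] [ 405.  -452.3] [ 399.5 -457.5] [58.3 28.1] 30.3
[397.  41.] [ 315.8 -183.1] [ 315.6 -182.9] [39.1 36.6] 1.9
```

View pics/w1.png

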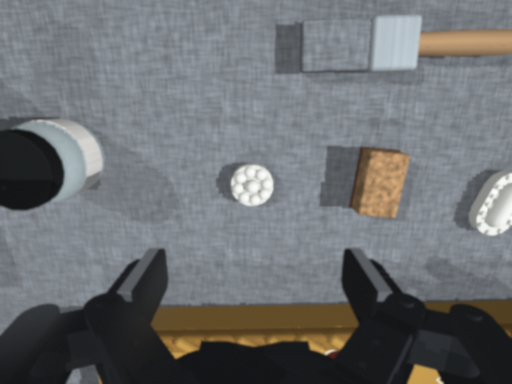

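The wrist picture shows the rosette at (252,185) between the open fingertips at about (160,250) and (350,250). Next I go down part way with a half-closed gripper and measure the real height of the fingertips.

drive_tool --deltas '[[[100,0.002,-0.0015,0.05,0,0,-1.2],[100,0.002,-0.0015,0.08,0,0,-1.2],[100,0.002,-0.0015,0.08,0,0,-1.2],[100,0.002,-0.0015,0.08,0,0,-1.2],[100,0.002,-0.0015,0.08,0,0,-1.2]]]' --newtons 30

```text
clock: 2.95
tcp_pos: [0.4397, -0.3022, 0.063]
orientation: [0.001, -0.015, 1.0, -0.001]
wrist_force: [-0.2, 0.2, -1.0]
finger_gap: 0.0517
grip_force: 0.0
```

```bash
python3 - <<'E'
from h import *
s=get_state();print(s['tcp_pos'],yaw(),s['finger_gap'])
def tips(f):
    z=load(f);d=z['d'];zt=[]
    vv,uu=np.mgrid[0:384:2,0:512:2]
    for v,u in zip(vv.ravel(),uu.ravel()):
        if 0<d[v,u]<.22:
            o,r=ray(z,(u,v));zt.append((o+r*d[v,u]).tolist()+[u,v])
    return np.array(zt)
snap('wrist','w2')
for f,t in(('w1',[.4404,-.2996,.141]),('w2',s['tcp_pos'])):
    a=tips(f);a[:,:3]-=t
    for sg in(-1,1):
        b=a[(np.sign(a[:,1])==sg)&(abs(a[:,0])<.012)&(abs(a[:,1])>.015)&(a[:,2]>-.01)]
        b=b[b[:,2].argsort()][:12]; print(f,sg,np.round(b[:4],4).tolist(), b[:,1].min(),b[:,1].max())
for b in blobs('w2',175,.012): print(*b)
E
```

```text
[ 0.43969247 -0.3022099   0.06297567] 181.67859502596772 0.0517020447699641
w1 -1 [[-0.0038, -0.0425, 0.0129, 166.0, 258.0], [-0.0019, -0.0426, 0.0133, 166.0, 262.0], [0.0002, -0.0426, 0.0136, 166.0, 266.0], [-0.0032, -0.0423, 0.0137, 166.0, 260.0]] -0.04285551225447859 -0.042274384076064764
w1 1 [[0.0021, 0.0434, 0.0129, 342.0, 270.0], [0.0028, 0.0434, 0.0135, 342.0, 272.0], [0.0071, 0.0437, 0.0139, 342.0, 280.0], [0.0004, 0.043, 0.0139, 342.0, 268.0]] 0.04301197471275131 0.04366654797660041
w2 -1 [[-0.0028, -0.0257, 0.0033, 204.0, 250.0], [-0.0018, -0.0257, 0.0036, 204.0, 252.0], [0.0002, -0.0256, 0.0042, 204.0, 256.0], [-0.0011, -0.0256, 0.0045, 204.0, 254.0]] -0.025700685239196608 -0.02529838610580909
w2 1 [[-0.0104, 0.0263, 0.004, 306.0, 240.0], [0.0056, 0.0265, 0.0043, 304.0, 268.0], [-0.0097, 0.0262, 0.0048, 306.0, 242.0], [-0.0044, 0.0265, 0.0054, 306.0, 252.0]] 0.026059917095932694 0.03270867375870912
[255. 215.] [ 438.5 -301.4] [ 439.  -301.4] [39.9 38.8] 1.8
[ 23. 159.] [ 403.6 -453.8] [ 402.6 -454.1] [40.1 26.7] 16.8
[468.  29.] [ 319.4 -181.6] [ 319.5 -181.5] [31.5 37.2] 2.2
```

View pics/w2.png

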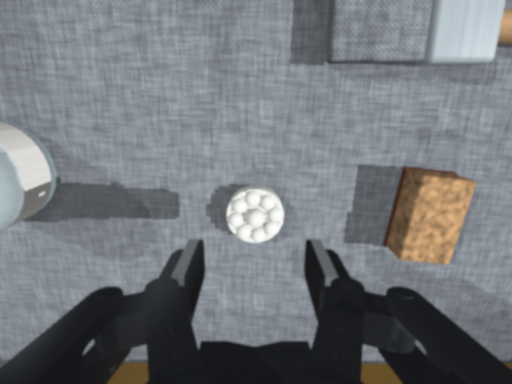

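The picture shows the rosette at (255,215), well centred between the fingertips. The depth image puts the tips 3.5 mm behind the TCP at a 52 mm opening.

drive_tool --deltas '[[[100,0.001,0.0005,0.03,0,0,0],[100,0.001,0.0005,0.055,0,0,0],[100,0.001,0.0005,0.061,0,0,0],[255,0.001,0.0005,0.061,0,0,0],[255,0.001,0.0005,0.061,0,0,0],[255,0.001,0.0005,0.061,0,0,0],[255,0.001,0.0005,0.061,0,0,0],[255,0.001,0.0005,0.03,0,0,0],[255,0.001,0.0005,-0.03,0,0,0],[255,0.001,0.0005,-0.077,0,0,0],[255,0.001,0.0005,-0.077,0,0,0]]]' --newtons 30

```text
clock: 4.38
tcp_pos: [0.44, -0.3029, 0.1429]
orientation: [0.003, -0.015, 1.0, -0.003]
wrist_force: [0.9, 0.7, -0.5]
finger_gap: 0.0386
grip_force: 30.4
```

drive_tool --deltas '[[[255,-0.204,0.471,-0.032,0,0,0],[255,-0.204,0.471,-0.032,0,0,0],[255,-0.204,0.471,-0.032,0,0,0],[255,-0.204,0.471,-0.032,0,0,0],[255,-0.204,0.471,-0.032,0,0,0],[255,-0.204,0.471,-0.032,0,0,0],[255,-0.204,0.471,-0.032,0,0,0],[255,-0.204,0.471,-0.032,0,0,0],[255,-0.204,0.471,-0.032,0,0,0],[255,-0.204,0.471,-0.032,0,0,0],[255,-0.204,0.471,-0.032,0,0,0]]]'

```text
clock: 5.75
tcp_pos: [0.6269, 0.1745, 0.1695]
orientation: [-0.001, -0.014, 1.0, -0.0]
wrist_force: [2.0, 0.5, -0.3]
finger_gap: 0.0383
grip_force: 30.4
```

```bash
python3 - <<'E'
from h import *
s=get_state();print(s['tcp_pos'],yaw(),s['finger_gap'],s['orientation'])
snap('wrist','w3')
for b in blobs('w3','red',.035): print(*b)
E
```

```text
[0.62688408 0.17453051 0.16950352] 181.60832410738345 0.03827907082260865 [-8.85667226e-04 -1.40348082e-02  9.99901038e-01 -3.91393128e-04]
[252. 189.] [630.1 172.4] [630.3 172.2] [36.  35.7] 1.7
[  3. 187.] [637.5 -68.1] [637.4 -66.4] [10.7 57.1] 77.6
```

View pics/w3.png

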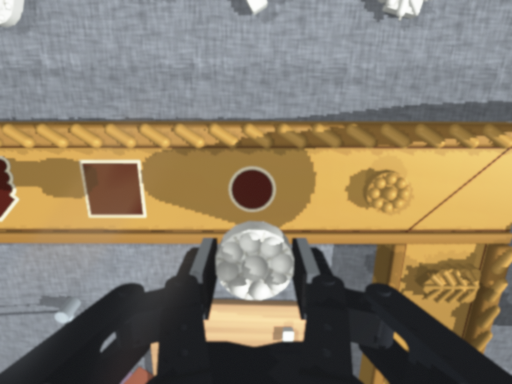

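```bash
sed -i 's/(S>120)&(V<150)/(S>110)\&(V<175)/' h.py; python3 - <<'E'
from h import *
s=get_state();print(s['tcp_pos'])
snap('wrist','w4')
for b in blobs('w4','red',.035): print(*b)
for k in(110,130,150):
  for b in blobs('w4',k,s['tcp_pos'][2]+.01): 
    if 150<b[0][1]<330 and 200<b[0][0]<300: print(k,*b)
E
```

```text
[0.62703737 0.17426551 0.16983524]
[139. 378.] [868.4  43.8] [871.7  42.9] [19.6 32.7] 52.3
[252. 189.] [630.2 172.4] [630.4 172.2] [36.8 36.1] 46.2
[  3. 187.] [637.6 -68.3] [637.5 -66.3] [11.7 57.4] 77.5
110 [255. 267.] [628.7 174.8] [626.7 174.7] [43.  41.9] 1.6
130 [255. 266.] [628.5 174.8] [626.7 174.8] [43.  40.9] 1.6
150 [250. 268.] [627.5 176. ] [626.7 175.1] [43.  40.2] 1.6
```

The picture shows the rosette held squarely at (255,262) and the round patch at (252,189). I correct by about 4 mm and go down.

drive_tool --deltas '[[[255,-0.004,-0.002,0.05,0,0,0],[255,-0.004,-0.002,0.1,0,0,0],[255,-0.004,-0.002,0.122,0,0,0],[255,-0.004,-0.002,0.122,0,0,0],[255,-0.004,-0.002,0.122,0,0,0],[255,-0.004,-0.002,0.122,0,0,0]]]'

```text
clock: 6.6
tcp_pos: [0.6331, 0.174, 0.0503]
orientation: [0.002, -0.014, 1.0, 0.0]
wrist_force: [0.1, 0.5, -0.6]
finger_gap: 0.0388
grip_force: 30.4
```

```bash
python3 - <<'E'
from h import *
s=get_state();print(s['tcp_pos'],yaw(),s['orientation'],s['wrist_force'])
E
```

```text
[0.63311674 0.1739611  0.05034146] 181.66131521588514 [ 1.68770052e-03 -1.44971815e-02  9.99893473e-01  1.63787248e-04] [ 0.12907319  0.52750531 -0.58978394]
```

drive_tool --deltas '[[[255,0.002,-0.0015,0.004,0,0,0],[255,0.002,-0.0015,0.008,0,0,0],[255,0.002,-0.0015,0.008,0,0,0]]]'

```text
clock: 6.98
tcp_pos: [0.6293, 0.1725, 0.0398]
orientation: [-0.0, -0.015, 1.0, -0.0]
wrist_force: [-0.4, 0.2, -0.7]
finger_gap: 0.0386
grip_force: 30.4
```

drive_tool --deltas '[[[255,-0.001,0,0.001,0,0,0],[255,-0.001,0,0.001,0,0,0],[255,-0.001,0,0.001,0,0,0],[255,-0.001,0,0.001,0,0,0]]]'

```text
clock: 7.48
tcp_pos: [0.6308, 0.1726, 0.0393]
orientation: [-0.0, -0.015, 1.0, -0.0]
wrist_force: [0.2, -0.6, -0.9]
finger_gap: 0.0385
grip_force: 30.4
```

drive_tool --deltas '[[[255,0,0,0.001,0,0,0],[255,0,0,0.002,0,0,0],[255,0,0,0.002,0,0,0]]]'

```text
clock: 7.85
tcp_pos: [0.6307, 0.1726, 0.0371]
orientation: [-0.0, -0.015, 1.0, -0.0]
wrist_force: [-0.7, 0.2, 0.3]
finger_gap: 0.0385
grip_force: 30.4
```

drive_tool --deltas '[[[255,0,0,0.001,0,0,0],[255,0,0,0.001,0,0,0]]]'

```text
clock: 8.1
tcp_pos: [0.6307, 0.1726, 0.0362]
orientation: [-0.0, -0.015, 1.0, -0.0]
wrist_force: [-0.2, -0.6, 0.2]
finger_gap: 0.0384
grip_force: 30.4
```

drive_tool --deltas '[[[255,0,0,0.001,0,0,0],[255,0,0,0.001,0,0,0]]]'

```text
clock: 8.35
tcp_pos: [0.6309, 0.1726, 0.0357]
orientation: [0.0, -0.015, 1.0, -0.0]
wrist_force: [-0.8, -0.6, 3.2]
finger_gap: 0.0385
grip_force: 30.8
```

drive_tool --deltas '[[[110,0,0,0,0,0,0],[110,0,0,0,0,0,0],[100,0,0,-0.03,0,0,0],[60,0,0,-0.09,0,0,0],[60,0,0,-0.135,0,0,0],[60,0,0,-0.135,0,0,0]]]'

```text
clock: 9.1
tcp_pos: [0.6336, 0.1731, 0.1753]
orientation: [0.004, -0.015, 1.0, 0.001]
wrist_force: [-0.1, 0.2, -0.1]
finger_gap: 0.0657
grip_force: 0.0
```

```bash
python3 - <<'E'
from h import *
s=get_state();print(s['tcp_pos'],yaw())
snap('wrist','w5')
for k in(140,160,175):
  for b in blobs('w5',k,.047): 
    if 100<b[0][1]<330: print(k,*b)
for b in blobs('w5','red',.035): print(*b)
z=cv2.imread('pics/w5.png')[120:260,150:350];cv2.imwrite('pics/w5c.png',cv2.resize(z,None,fx=3,fy=3,interpolation=2))
E
```

```text
[0.63361394 0.17306217 0.17530616] 181.69283114690018
140 [288. 326.] [793.3 215.6] [792.6 215.6] [21.7 11.1] 3.5
140 [ 22. 320.] [795.8 -81.2] [789.8 -82.3] [39.2 89. ] 43.0
140 [153. 264.] [718.3  70.2] [718.7  77.6] [ 78.4 355.6] 4.4
140 [253. 183.] [631.1 172.7] [631.1 172.5] [38.5 37.8] 46.9
160 [288. 327.] [793.9 215.6] [793.8 215.7] [19.2 11.1] 3.5
160 [241. 272.] [726.1 161.5] [726.4 162.1] [18.7 32.8] 37.2
160 [140. 264.] [720.7  59.2] [720.8  57.9] [13.9 38.9] 62.8
160 [275. 263.] [717.  194.3] [714.3 193.4] [27.7 50.6] 26.2
160 [250. 243.] [692.1 172.7] [691.4 171.2] [22.8 16.4] 43.4
160 [219. 245.] [696.6 137.8] [698.6 141.4] [26.9 26.5] 11.0
160 [256. 184.] [631.7 171.5] [631.7 172.3] [36.8 37.5] 1.7
175 [288. 328.] [794.4 215.6] [794.5 215.7] [17.9 11.1] 3.5
175 [239. 187.] [634.2 159.3] [634.4 159.2] [27.9 11. ] 9.8
[130. 378.] [887.4  27. ] [883.9  24. ] [24.2 22.7] 2.2
[  5. 177.] [637.2 -70. ] [637.3 -67.9] [14.6 57.2] 77.3
```

View pics/w5c.png

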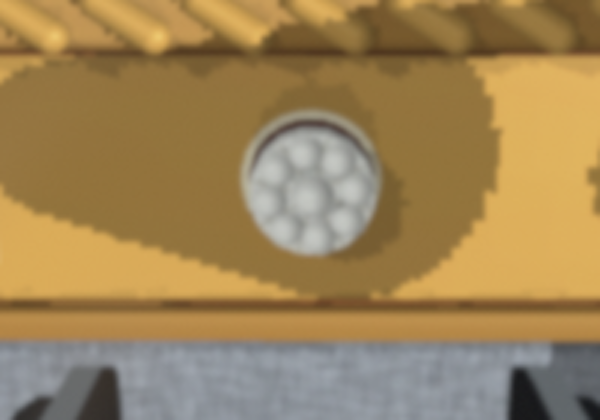

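The crop shows the rosette on its patch, about 1 mm from centre, with the patch's edge visible only through parallax. Next I survey the other castings from above the row.

drive_tool --deltas '[[[40,0.187,-0.1075,-0.025,0,0,0],[40,0.187,-0.1075,-0.025,0,0,0],[40,0.187,-0.1075,-0.025,0,0,0],[40,0.187,-0.1075,-0.025,0,0,0],[40,0.187,-0.1075,-0.025,0,0,0],[40,0.187,-0.1075,-0.025,0,0,0],[40,0.187,-0.1075,-0.025,0,0,0]]]'

```text
clock: 10.02
tcp_pos: [0.4477, 0.06, 0.1946]
orientation: [-0.0, -0.015, 1.0, 0.0]
wrist_force: [0.3, -0.5, -1.0]
finger_gap: 0.0722
grip_force: 0.0
```

```bash
python3 - <<'E'
from h import *
s=get_state();print(s['tcp_pos'],yaw())
snap('wrist','w6')
for b in blobs('w6',175,.012): print(*b)
z=cv2.imread('pics/w6.png')[60:310];cv2.imwrite('pics/w6c.png',cv2.resize(z,(800,391),interpolation=2))
E
```

```text
[0.44769494 0.05998842 0.19460094] 181.72360779357717
[359. 180.] [449.8 177.9] [450.8 179.2] [28.6 41.2] 32.0
[149. 177.] [455.5 -57.2] [456.  -57.4] [40.5 66.3] 71.8
[465. 177.] [442.8 297.4] [445.6 298.6] [60.8 41. ] 33.7
[257. 159.] [431.1  63. ] [431.4  62.7] [52.4 52.9] 88.0
[352.  53.] [322.8 155.4] [322.8 153.5] [90.1 62.1] 85.7
[12. 38.] [ 316.8 -183. ] [ 315.6 -183.7] [29.  38.4] 89.1
```

View pics/w6c.png

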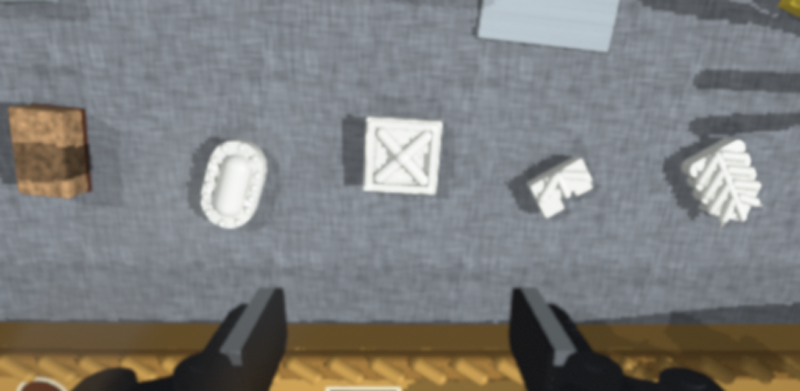

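The white square is at (403,155) in this crop, the oval at (233,184), the broken root at (560,187, jagged, two-pronged) and the whole leaf at (722,182). I take the square next. The yellow ones are outside this picture.

drive_tool --deltas '[[[0,0.0165,0.0035,0.05,0,0,3.2],[0,0.0165,0.0035,0.1,0,0,3.2],[0,0.0165,0.0035,0.13,0,0,3.2],[0,0.0165,0.0035,0.13,0,0,3.2],[0,0.0165,0.0035,0.13,0,0,3.2],[0,0.0165,0.0035,0.13,0,0,3.2]]]'

```text
clock: 10.82
tcp_pos: [0.432, 0.0627, 0.0667]
orientation: [0.001, 0.013, 1.0, -0.0]
wrist_force: [0.2, -0.5, 0.6]
finger_gap: 0.0854
grip_force: 0.0
```

```bash
python3 - <<'E'
from h import *
s=get_state();print(s['tcp_pos'],yaw())
snap('wrist','w7')
for b in blobs('w7',165,.012): print(*b)
z=load('w6')
a=cv2.imread('pics/w6.png')[130:225,420:512];b=cv2.imread('pics/w7.png')[100:300,150:360]
im=np.hstack([cv2.resize(a,(390,400),interpolation=2),cv2.resize(b,(400,400),interpolation=2)]);cv2.imwrite('pics/w7c.png',im)
E
```

```text
[0.43204188 0.06265797 0.06671362] 178.50034443874932
[ 93. 255.] [463.4 -57.8] [461.2 -58.4] [41.8 56.5] 71.7
[100. 218.] [431.1 -46.3] [430.8 -46.2] [ 4.2 10. ] 79.9
[415. 235.] [449.9 177.7] [450.7 179.2] [27.9 40.9] 31.9
[254. 213.] [431.4  63. ] [431.3  62.7] [52.2 51.8] 88.5
[406.  45.] [327.4 154.7] [326.4 152.3] [87.6 54.6] 86.1
```

View pics/w7c.png

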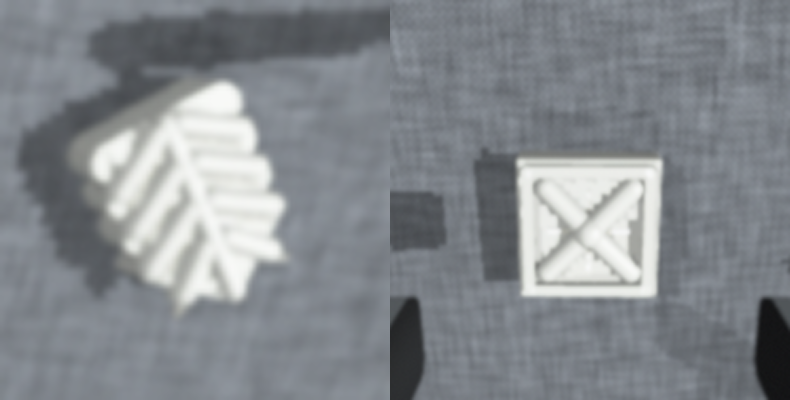

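The crops show the square as white plaster and centred between the fingers. The leaf's flat root edge faces the robot (upper left) and its point faces away (lower right).

drive_tool --deltas '[[[0,0.0005,0,0.03,0,0,0],[0,0.0005,0,0.055,0,0,0],[0,0.0005,0,0.065,0,0,0],[255,0.0005,0,0.065,0,0,0],[255,0.0005,0,0.065,0,0,0],[255,0.0005,0,0.065,0,0,0],[255,0.0005,0,0.065,0,0,0],[255,0.0005,0,0.065,0,0,0]]]'

```text
clock: 11.88
tcp_pos: [0.431, 0.0626, 0.0014]
orientation: [0.001, 0.013, 1.0, -0.0]
wrist_force: [-0.2, -1.0, 5.7]
finger_gap: 0.0509
grip_force: 31.8
```

drive_tool --deltas '[[[255,0,0,-0.03,0,0,0],[255,0,0,-0.09,0,0,0],[255,-0.03,-0.003,-0.14,0,0,-3.1],[255,-0.204,-0.017,-0.169,0,0,-3.1],[255,-0.204,-0.017,-0.169,0,0,-3.1],[255,-0.204,-0.017,-0.169,0,0,-3.1],[255,-0.204,-0.017,-0.169,0,0,-3.1],[255,-0.204,-0.017,-0.169,0,0,-3.1],[255,-0.204,-0.017,-0.169,0,0,-3.1]]]'

```text
clock: 13.0
tcp_pos: [0.6318, 0.0406, 0.1693]
orientation: [-0.001, -0.014, 1.0, 0.0]
wrist_force: [-0.2, -1.2, -1.0]
finger_gap: 0.0509
grip_force: 32.0
```

```bash
cat >> h.py <<'E'
def look(f,k=(110,130,150)):
    s=get_state();t=s['tcp_pos'];print(np.round(t*1000,1),'yaw',round(yaw(),2),s['wrist_force'].round(1))
    snap('wrist',f)
    for b in blobs(f,'red',.035): print('red',*b)
    for q in k:
        for b in blobs(f,q,t[2]+.0105):
            if 230<b[0][1]<330 and 200<b[0][0]<310: print('held',q,*b)
E
python3 -c "
from h import *
look('w8')
z=cv2.imread('pics/w8.png')[100:330];cv2.imwrite('pics/w8c.png',cv2.resize(z,(800,359),interpolation=2))"
```

```text
[631.8  40.6 169.3] yaw 181.6 [-0.2 -1.2 -1. ]
red [ 16. 314.] [ 786.8 -220.3] [ 787.  -218.9] [10.6 41.3] 2.2
red [252. 184.] [630.9  39.2] [630.9  39.2] [42.6 49.3] 1.6
red [  6. 191.] [ 647.3 -200.1] [ 644.8 -197.9] [15.6 59.5] 77.5
held 110 [248. 273.] [637.9  37.9] [642.8  38.7] [79.  60.4] 1.6
held 130 [247. 273.] [637.5  38.1] [642.5  38.9] [78.3 59. ] 1.6
held 150 [244. 281.] [635.3  39.5] [642.4  38.7] [73.1 57.4] 1.6
```

View pics/w8c.png

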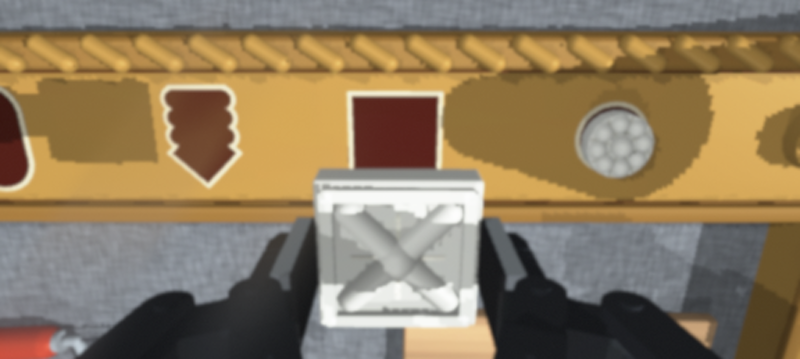

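The picture shows the held square at (400,245) and its patch at (395,131) partly behind it. The patch's side edges give y = 39.2 mm and a yaw of 1.6°. Going down.

drive_tool --deltas '[[[255,-0.001,-0.0015,0.05,0,0,0],[255,-0.001,-0.0015,0.1,0,0,0],[255,-0.001,-0.0015,0.126,0,0,0],[255,-0.001,-0.0015,0.126,0,0,0],[255,-0.001,-0.0015,0.126,0,0,0],[255,-0.001,-0.0015,0.126,0,0,0]]]'

```text
clock: 13.8
tcp_pos: [0.6358, 0.0388, 0.0455]
orientation: [0.002, -0.014, 1.0, -0.0]
wrist_force: [-0.2, 0.4, 0.2]
finger_gap: 0.0511
grip_force: 32.0
```

drive_tool --deltas '[[[255,0,0.0005,0.003,0,0,0],[255,0,0.0005,0.006,0,0,0],[255,0,0.0005,0.006,0,0,0],[255,0,0.0005,0.006,0,0,0]]]'

```text
clock: 14.3
tcp_pos: [0.6344, 0.0393, 0.0372]
orientation: [-0.0, -0.014, 1.0, -0.0]
wrist_force: [-0.8, 0.2, -0.2]
finger_gap: 0.0511
grip_force: 32.0
```

Well aligned at (634.4, 39.3). Down to contact, then let go and rise.

drive_tool --deltas '[[[255,0,0,0.001,0,0,0],[255,0,0,0.0015,0,0,0],[255,0,0,0.0015,0,0,0]]]'

```text
clock: 14.68
tcp_pos: [0.6346, 0.0393, 0.0365]
orientation: [0.0, -0.014, 1.0, -0.0]
wrist_force: [-1.6, 0.1, 4.8]
finger_gap: 0.0508
grip_force: 32.5
```

drive_tool --deltas '[[[70,0,0,0,0,0,0],[70,0,0,0,0,0,0],[60,0,0,-0.03,0,0,0],[50,0,0,-0.09,0,0,0],[30,0,0,-0.135,0,0,0],[30,0,0,-0.135,0,0,0]]]'

```text
clock: 15.42
tcp_pos: [0.6373, 0.0392, 0.1755]
orientation: [0.004, -0.014, 1.0, -0.0]
wrist_force: [0.7, 0.3, -0.3]
finger_gap: 0.0753
grip_force: 0.0
```

```bash
python3 -c "
from h import *
look('w9',())
for k in(140,160,180):
  for b in blobs('w9',k,.047):
    if 120<b[0][1]<220 and 200<b[0][0]<300: print(k,*b)
z=cv2.imread('pics/w9.png')[120:240,0:400];cv2.imwrite('pics/w9c.png',cv2.resize(z,(800,240),interpolation=2))"
```

```text
[637.3  39.2 175.5] yaw 181.59 [ 0.7  0.3 -0.3]
red [ 19. 305.] [ 788.5 -224.2] [ 788.5 -222.1] [12.4 50.5] 5.9
red [  8. 181.] [ 645.6 -202.6] [ 643.4 -200.1] [20.8 60.8] 77.1
140 [255. 182.] [634.2  39.7] [634.3  39.7] [51.3 52.4] 1.6
160 [255. 182.] [634.2  39.7] [634.3  39.7] [51.3 52.4] 1.6
180 [255. 182.] [634.7  39.9] [634.3  39.7] [51.3 52.3] 1.6
```

View pics/w9c.png

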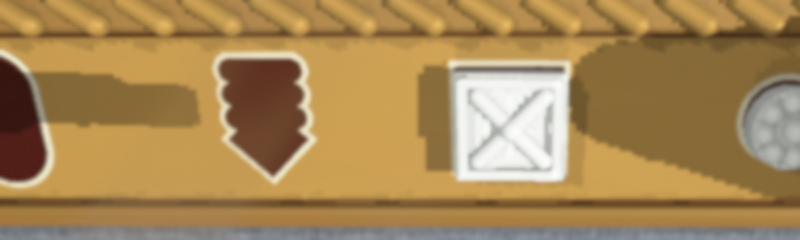

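The square is on its patch to within 0.5 mm, yaw 1.6°. The leaf patch at (265,115) points away from the robot. Now the oval.

drive_tool --deltas '[[[0,0.184,-0.0915,0,0,0,18],[0,0.184,-0.0915,0,0,0,18],[0,0.184,-0.0915,0,0,0,18],[0,0.184,-0.0915,0.03,0,0,18],[0,0.184,-0.0915,0.08,0,0,18],[0,0.184,-0.0915,0.108,0,0,18],[0,0.184,-0.0915,0.108,0,0,18],[0,0.184,-0.0915,0.108,0,0,18],[0,0.184,-0.0915,0.108,0,0,18]]]'

```text
clock: 16.6
tcp_pos: [0.4541, -0.0575, 0.0639]
orientation: [0.001, 0.143, 0.99, -0.0]
wrist_force: [-0.0, -0.2, -0.1]
finger_gap: 0.0855
grip_force: 0.0
```

```bash
python3 -c "
from h import *
look('w10',())
for k in(150,165,180):
  for b in blobs('w10',k,.012):
    if 150<b[0][0]<360: print(k,*b)
z=cv2.imread('pics/w10.png')[120:320,150:360];cv2.imwrite('pics/w10c.png',cv2.resize(z,(420,400),interpolation=2))"
```

```text
[454.1 -57.5  63.9] yaw 163.6 [-0.  -0.2 -0.1]
150 [254. 217.] [455.7 -58.2] [455.8 -58.2] [38.9 68.1] 72.0
150 [273. 112.] [389.  -26.8] [389.1 -26.3] [11. 12.] 4.3
150 [257.  79.] [368.5 -30.5] [368.3 -30.2] [14.9  6.7] 27.9
165 [254. 217.] [455.7 -58.3] [455.7 -58.3] [38.6 66.6] 72.0
180 [254. 217.] [455.7 -58.3] [456.  -58.5] [38.3 65.9] 72.0
```

View pics/w10c.png

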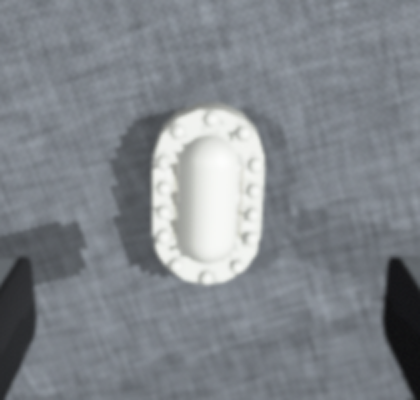

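drive_tool --deltas '[[[0,-0.002,0,0.03,0,0,1.6],[0,-0.002,0,0.055,0,0,1.6],[0,-0.002,0,0.0625,0,0,1.6],[255,-0.002,0,0.0625,0,0,1.6],[255,-0.002,0,0.0625,0,0,1.6],[255,-0.002,0,0.0625,0,0,1.6],[255,-0.002,0,0.0625,0,0,1.6],[255,-0.002,0,0.0625,0,0,1.6]]]'

```text
clock: 17.65
tcp_pos: [0.456, -0.0581, 0.0014]
orientation: [0.001, 0.156, 0.988, -0.0]
wrist_force: [0.1, -0.5, 5.3]
finger_gap: 0.0368
grip_force: 30.4
```

drive_tool --deltas '[[[255,0,0,-0.03,0,0,0],[255,0,0,-0.09,0,0,0],[255,-0.03,-0.01,-0.14,0,0,-6],[255,-0.247,-0.0785,-0.169,0,0,-19.6],[255,-0.247,-0.0785,-0.169,0,0,-19.6],[255,-0.247,-0.0785,-0.169,0,0,-19.6],[255,-0.247,-0.0785,-0.169,0,0,-19.6],[255,-0.247,-0.0785,-0.169,0,0,-19.6],[255,-0.247,-0.0785,-0.169,0,0,-19.6],[255,-0.247,-0.0785,-0.169,0,0,-19.6]]]'

```text
clock: 18.9
tcp_pos: [0.6646, -0.2079, 0.1695]
orientation: [-0.0, -0.014, 1.0, 0.0]
wrist_force: [0.1, -0.3, 0.0]
finger_gap: 0.0369
grip_force: 30.6
```

```bash
python3 -c "
from h import *
look('w11')
z=cv2.imread('pics/w11.png')[100:340,:];cv2.imwrite('pics/w11c.png',cv2.resize(z,(800,375),interpolation=2))"
```

```text
[ 664.6 -207.9  169.5] yaw 181.63 [ 0.1 -0.3  0. ]
red [394. 154.] [632.1 -78.3] [636.  -78.5] [55.9 36.6] 1.3
red [253. 160.] [ 640.5 -209. ] [ 640.6 -208.7] [62.4 34.9] 0.6
held 110 [308. 265.] [ 664.2 -175.9] [ 666.2 -172.5] [ 85.  188.3] 9.4
held 150 [256. 271.] [ 664.3 -206.1] [ 672.2 -207. ] [83.1 38.9] 3.2
```

View pics/w11c.png

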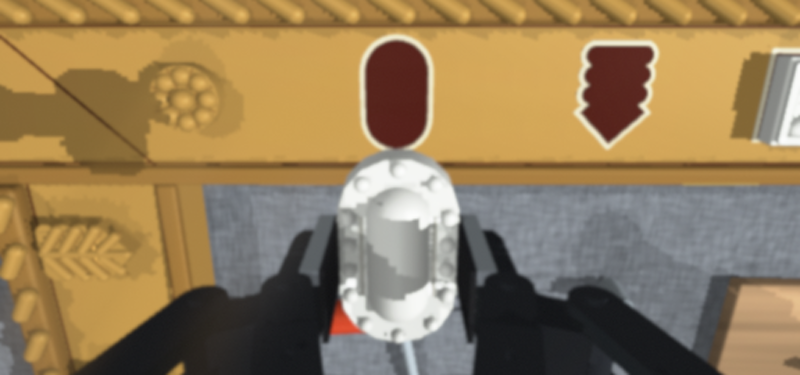

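The picture shows the oval held at (397,245), its patch at (397,93) and the leaf patch at (617,90). The oval patch is at (640.8,-208.9) and the leaf patch at about (636.5,-78.5).

drive_tool --deltas '[[[255,0.0235,-0.0005,0.03,0,0,0],[255,0.0235,-0.0005,0.09,0,0,0],[255,0.0235,-0.0005,0.124,0,0,0],[255,0.0235,-0.0005,0.124,0,0,0],[255,0.0235,-0.0005,0.124,0,0,0],[255,0.0235,-0.0005,0.124,0,0,0],[255,0.0235,-0.0005,0.124,0,0,0],[255,0.0235,-0.0005,0.124,0,0,0]]]'

```text
clock: 19.95
tcp_pos: [0.6426, -0.2102, 0.0462]
orientation: [0.001, -0.014, 1.0, -0.0]
wrist_force: [-0.3, -0.1, 0.1]
finger_gap: 0.0368
grip_force: 30.6
```

drive_tool --deltas '[[[255,0.001,0.001,0.004,0,0,0],[255,0.001,0.001,0.008,0,0,0],[255,0.001,0.001,0.008,0,0,0],[255,0.001,0.001,0.008,0,0,0],[255,0.001,0.001,0.008,0,0,0]]]'

```text
clock: 20.58
tcp_pos: [0.641, -0.209, 0.0372]
orientation: [-0.0, -0.014, 1.0, 0.0]
wrist_force: [0.2, -0.8, -0.4]
finger_gap: 0.0369
grip_force: 30.6
```

drive_tool --deltas '[[[255,0,0,0.001,0,0,0],[255,0,0,0.0015,0,0,0],[255,0,0,0.0015,0,0,0]]]'

```text
clock: 20.95
tcp_pos: [0.6412, -0.2091, 0.0365]
orientation: [0.0, -0.014, 1.0, -0.0]
wrist_force: [-2.7, 0.8, 5.6]
finger_gap: 0.0369
grip_force: 31.2
```

drive_tool --deltas '[[[110,0,0,0,0,0,0],[110,0,0,0,0,0,0],[90,0,0,-0.03,0,0,0],[50,0,0,-0.09,0,0,0],[30,0,0,-0.135,0,0,0],[30,0,0,-0.135,0,0,0]]]'

```text
clock: 21.7
tcp_pos: [0.6437, -0.2102, 0.1758]
orientation: [0.004, -0.014, 1.0, -0.002]
wrist_force: [0.2, 0.8, 0.1]
finger_gap: 0.0756
grip_force: 0.0
```

```bash
python3 -c "
from h import *
look('w12',())
for k in(140,160,180):
  for b in blobs('w12',k,.047):
    if 120<b[0][1]<220 and 200<b[0][0]<300: print(k,*b)"
```

```text
[ 643.7 -210.2  175.8] yaw 181.59 [0.2 0.8 0.1]
red [413. 378.] [886.1  -5.5] [882.   -6.9] [27.4 42.6] 1.2
red [200. 309.] [ 790.4 -263.8] [ 790.4 -266.7] [27.1 97.5] 17.8
red [391. 173.] [632.2 -78.3] [636.1 -78.1] [55.2 37.1] 1.8
140 [256. 182.] [ 640.5 -208.8] [ 641.  -209.1] [65.  38.1] 2.9
160 [256. 182.] [ 640.6 -208.8] [ 641.1 -209.1] [65.  38.1] 2.9
180 [256. 182.] [ 640.9 -208.7] [ 641.1 -209.1] [64.9 38.1] 2.9
```

drive_tool --deltas '[[[0,0.1915,0.5095,0,0,0,-32.1],[0,0.1915,0.5095,0,0,0,-32.1],[0,0.1915,0.5095,0,0,0,-32.1],[0,0.1915,0.5095,0,0,0,-32.1],[0,0.1915,0.5095,0,0,0,-32.1],[0,0.1915,0.5095,0,0,0,-32.1],[0,0.1915,0.5095,0,0,0,-32.1],[0,0.1915,0.5095,0,0,0,-32.1],[0,0.1915,0.5095,0,0,0,-32.1],[0,0.1915,0.5095,0.04,0,0,-32.1],[0,0.1915,0.5095,0.09,0,0,-32.1],[0,0.1915,0.5095,0.106,0,0,-32.1]]]'

```text
clock: 23.25
tcp_pos: [0.4316, 0.2935, 0.0598]
orientation: [-0.004, -0.29, 0.957, -0.001]
wrist_force: [0.2, -0.8, 0.7]
finger_gap: 0.0855
grip_force: 0.0
```

drive_tool --deltas '[[[0,0,0,0,0,0,0],[0,0,0,0,0,0,0]]]'

```text
clock: 23.5
tcp_pos: [0.4356, 0.2949, 0.0648]
orientation: [-0.0, -0.29, 0.957, -0.0]
wrist_force: [-0.5, 1.2, 0.2]
finger_gap: 0.0855
grip_force: 0.0
```

```bash
python3 -c "
from h import *
look('w13',())
for k in(150,165,180):
  for b in blobs('w13',k,.012):
    if 150<b[0][0]<360: print(k,*b)
z=cv2.imread('pics/w13.png')[120:320,150:360];cv2.imwrite('pics/w13c.png',cv2.resize(z,(630,600),interpolation=2))"
```

```text
[435.6 294.9  64.8] yaw 213.68 [-0.5  1.2  0.2]
150 [287. 321.] [494.2 364.7] [494.4 364.8] [21.4 10.2] 83.4
150 [308. 306.] [474.3 371.1] [474.3 371.4] [14.  15.4] 1.9
150 [334. 308.] [464.4 388.5] [462.3 389.1] [19.4 17.4] 7.3
150 [253. 283.] [478.7 324.2] [479.8 325. ] [15.6 12. ] 34.2
150 [313. 261.] [440.6 350. ] [439.  348.8] [16.8 13.1] 11.2
150 [295. 254.] [443.7 336.2] [443. 337.] [ 7.7 24.8] 54.2
150 [346. 233.] [409.  356.7] [409.8 357.4] [15.5 10.2] 89.7
150 [321. 219.] [409.7 335. ] [411.3 334.9] [21.9 13.9] 38.0
150 [297. 214.] [417.2 319. ] [416.6 319. ] [20.9 12.5] 41.9
150 [173. 217.] [466.7 247.7] [465.4 250.6] [24.8 45.8] 62.8
150 [157. 200.] [461.  233.3] [462.6 234.3] [12.7  8.7] 1.9
150 [247. 236.] [443.9 297.4] [451.1 302.5] [74.3 41.1] 33.5
150 [317. 176.] [387.3 312.7] [388.3 314. ] [15.3  8.2] 62.8
150 [161. 170.] [442.4 225.8] [443.1 226.1] [11.1  8.2] 61.6
150 [209. 164.] [419.9 250.2] [421.  249.5] [ 9.9 19.5] 8.7
150 [233. 160.] [410.  262.1] [410.9 261.7] [16.8 12.7] 51.3
150 [282. 156.] [390.  286.6] [389.7 286.9] [19.6  9.6] 84.1
150 [255. 139.] [389.2 267.3] [388.6 267.1] [17.9 16. ] 19.8
150 [235. 126.] [390.8 251. ] [390.5 250.8] [18.1 11.9] 66.7
150 [327. 117.] [353.2 295.4] [354.2 296. ] [14.6  8.2] 56.5
150 [338. 109.] [346.2 299.7] [346.3 298.9] [7.4 8.1] 85.0
150 [238.  80.] [365.9 237.2] [365.9 239.8] [18.  19.8] 5.3
150 [232.  51.] [354.9 226. ] [355.9 226.1] [10.  22.5] 7.4
150 [262.  39.] [339.9 237. ] [339.4 237.7] [15.1 10.7] 55.5
150 [189.   9.] [350.2 194.6] [353.1 194.9] [16.  33.7] 33.5
165 [250. 226.] [443.1 297.2] [445.9 298.7] [59.9 40.4] 33.5
165 [189.   9.] [350.1 194.6] [352.7 195. ] [15.4 32. ] 33.5
180 [248. 225.] [443.  297.4] [445.8 298.8] [60. 40.] 33.3
180 [189.   8.] [350.  194.5] [352.7 195. ] [15.4 32. ] 33.5
```

View pics/w13c.png

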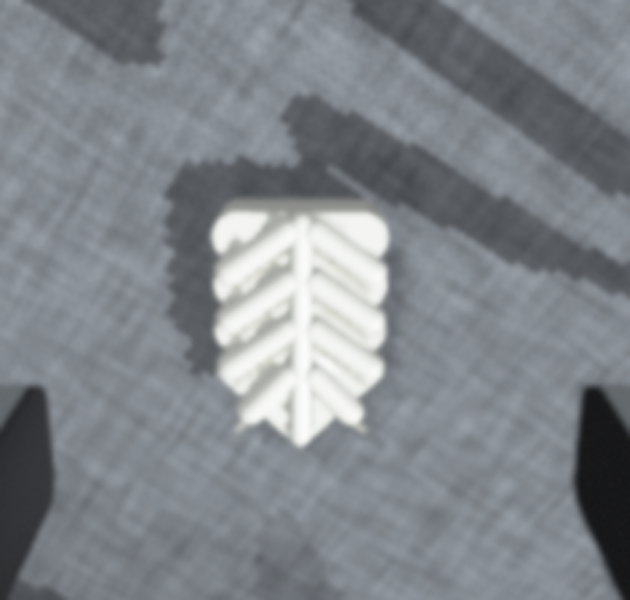

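The crop shows the whole leaf at (302,320) with its point down the picture, away from the robot, lined up with the tool. I grip its flanks 9 mm behind the origin.

drive_tool --deltas '[[[0,-0.0015,-0.0025,0.03,0,0,0],[0,-0.0015,-0.0025,0.055,0,0,0],[0,-0.0015,-0.0025,0.0632,0,0,0],[255,-0.0015,-0.0025,0.0632,0,0,0],[255,-0.0015,-0.0025,0.0632,0,0,0],[255,-0.0015,-0.0025,0.0632,0,0,0],[255,-0.0015,-0.0025,0.0632,0,0,0],[255,-0.0015,-0.0025,0.0632,0,0,0]]]'

```text
clock: 24.55
tcp_pos: [0.4392, 0.2942, 0.0029]
orientation: [0.001, -0.29, 0.957, 0.0]
wrist_force: [-0.1, -0.4, 6.1]
finger_gap: 0.0391
grip_force: 30.8
```

drive_tool --deltas '[[[255,0,0,-0.03,0,0,0],[255,0,0,-0.09,0,0,0],[255,0.002,-0.03,-0.14,0,0,6],[255,0.0255,-0.427,-0.168,0,0,32.1],[255,0.0255,-0.427,-0.168,0,0,32.1],[255,0.0255,-0.427,-0.168,0,0,32.1],[255,0.0255,-0.427,-0.168,0,0,32.1],[255,0.0255,-0.427,-0.168,0,0,32.1],[255,0.0255,-0.427,-0.168,0,0,32.1],[255,0.0255,-0.427,-0.168,0,0,32.1],[255,0.0255,-0.427,-0.168,0,0,32.1],[255,0.0255,-0.427,-0.168,0,0,32.1]]]'

```text
clock: 26.05
tcp_pos: [0.6531, -0.0749, 0.1693]
orientation: [-0.001, -0.014, 1.0, 0.0]
wrist_force: [-0.0, 0.8, -1.0]
finger_gap: 0.0393
grip_force: 30.5
```

drive_tool --deltas '[[[255,0,0,0,0,0,0],[255,0,0,0,0,0,0],[255,0,0,0,0,0,0]]]'

```text
clock: 26.42
tcp_pos: [0.6537, -0.075, 0.1698]
orientation: [0.0, -0.014, 1.0, -0.0]
wrist_force: [-0.2, 1.1, -0.6]
finger_gap: 0.0393
grip_force: 30.5
```

```bash
python3 -c "
from h import *
look('w14')
z=cv2.imread('pics/w14.png')[100:340,:];cv2.imwrite('pics/w14c.png',cv2.resize(z,(800,375),interpolation=2))"
```

```text
[653.7 -75.  169.8] yaw 181.64 [-0.2  1.1 -0.6]
red [ 65. 306.] [ 795.  -278.7] [ 801.7 -279. ] [28.5 84.1] 5.9
red [250. 161.] [632.4 -78.8] [636.4 -78.7] [55.6 36.7] 1.7
held 110 [259. 264.] [655.  -71.5] [665.5 -65.9] [ 76.6 246.9] 1.7
held 130 [266. 264.] [655.7 -69.4] [665.2 -58.9] [ 75.4 232.3] 1.7
held 150 [259. 274.] [658.4 -72.4] [663.2 -75.4] [43.2 71.9] 86.4
```

View pics/w14c.png

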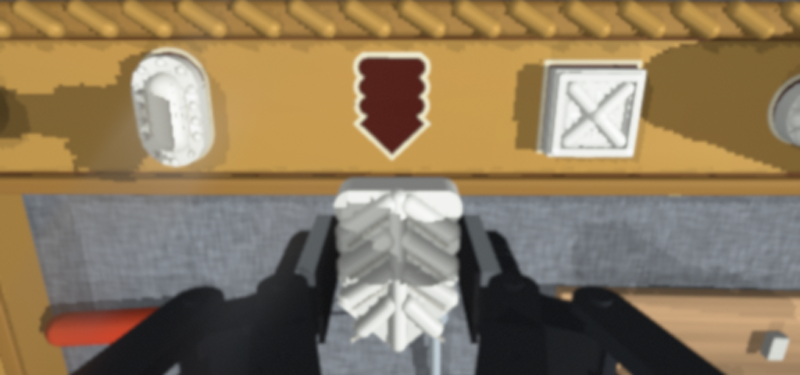

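The leaf patch is at (392,103) with its point down the picture, and the held leaf at (398,260) points the same way.

drive_tool --deltas '[[[255,0.025,-0.003,0.03,0,0,0],[255,0.025,-0.003,0.09,0,0,0],[255,0.025,-0.003,0.12,0,0,0],[255,0.025,-0.003,0.12,0,0,0],[255,0.025,-0.003,0.12,0,0,0],[255,0.025,-0.003,0.12,0,0,0],[255,0.025,-0.003,0.12,0,0,0],[255,0.025,-0.003,0.12,0,0,0]]]'

```text
clock: 27.48
tcp_pos: [0.6293, -0.0795, 0.0504]
orientation: [0.001, -0.014, 1.0, -0.0]
wrist_force: [-1.0, -0.1, -0.3]
finger_gap: 0.0389
grip_force: 30.5
```

drive_tool --deltas '[[[255,0,0.0005,0.005,0,0,0],[255,0,0.0005,0.01,0,0,0],[255,0,0.0005,0.01,0,0,0],[255,0,0.0005,0.01,0,0,0],[255,0,0.0005,0.01,0,0,0]]]'

```text
clock: 28.1
tcp_pos: [0.629, -0.079, 0.0397]
orientation: [0.0, -0.014, 1.0, -0.0]
wrist_force: [-1.1, -0.2, -0.2]
finger_gap: 0.0393
grip_force: 30.5
```

drive_tool --deltas '[[[255,0,0,0.001,0,0,0],[255,0,0,0.002,0,0,0],[255,0,0,0.002,0,0,0]]]'

```text
clock: 28.48
tcp_pos: [0.629, -0.079, 0.0379]
orientation: [0.0, -0.014, 1.0, -0.0]
wrist_force: [-0.3, -0.2, 3.1]
finger_gap: 0.0387
grip_force: 30.8
```

Contact, so I let go and rise.

drive_tool --deltas '[[[110,0,0,0,0,0,0],[110,0,0,0,0,0,0],[90,0,0,-0.03,0,0,0],[50,0,0,-0.09,0,0,0],[30,0,0,-0.135,0,0,0],[30,0,0,-0.135,0,0,0],[30,0,0,-0.135,0,0,0],[30,0,0,-0.135,0,0,0]]]'

```text
clock: 29.48
tcp_pos: [0.6278, -0.0787, 0.1707]
orientation: [-0.002, -0.014, 1.0, 0.0]
wrist_force: [-0.1, -0.0, 0.5]
finger_gap: 0.0756
grip_force: 0.0
```

```bash
python3 -c "
from h import *
look('w15',())
for k in(140,160,180):
  for b in blobs('w15',k,.047):
    if 120<b[0][1]<230 : print(k,*b)
z=cv2.imread('pics/w15.png')[110:240,:];cv2.imwrite('pics/w15c.png',cv2.resize(z,(800,203),interpolation=2))"
```

```text
[627.8 -78.7 170.7] yaw 181.59 [-0.1 -0.   0.5]
140 [507. 202.] [634.4 160.2] [634.8 159.4] [33.9 11.3] 15.8
140 [379. 198.] [634.1  39. ] [634.1  39.1] [52.1 52.5] 1.4
140 [254. 193.] [632.5 -78.6] [635.6 -78.5] [59.7 39.6] 2.8
140 [117. 197.] [ 640.3 -206.2] [ 640.5 -206.1] [42.  65.8] 89.6
160 [380. 198.] [634.1  39.7] [634.6  39.6] [51.1 51.6] 1.5
160 [254. 194.] [632.7 -78.6] [636.2 -78.6] [58.6 39.8] 1.6
160 [115. 193.] [ 641.7 -205.9] [ 641.  -206.1] [42.  64.9] 89.6
180 [380. 199.] [634.6  40.6] [634.7  39.7] [50.3 50.8] 0.6
180 [254. 194.] [633.  -78.3] [636.3 -78.4] [58.4 39.6] 2.8
180 [117. 196.] [ 644.4 -204.3] [ 641.4 -206.1] [42. 64.] 89.6
```

View pics/w15c.png

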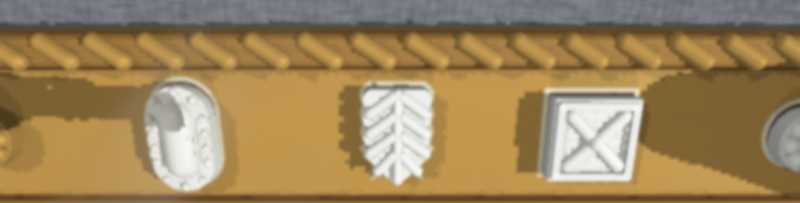

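All four castings lie flat on their patches within about 1 mm, with the leaf's point away from the robot as on its patch. The gripper is clear of everything.

```bash
python3 -c "
from workcell import *
print(hand_in())"
```

```text
the job is handed in; nothing more can be done
None
```

All four castings lie face up on their patches, each within about 1 mm by the wrist camera; the broken piece was never touched, and the job was handed in at about 29.5 s.

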